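# Seat the index plate on its drive pin

## Task

The round brass index plate on the small turntable sits too high, because the notch in its rim is not over the steel drive pin. Turn the plate with a closed fingertip, nudging its upright stud sideways, until the notch stands over the pin; then press the plate down with the fingertip until it is fully home, with the pin in the notch, and take the hand away. Do not grip the stud, do not lift the plate, and leave the loose things round the turntable where they stand.

Things in the scene. Friction and masses are not known exactly. Their poses are not given: they have to be found in the camera images.
- turntable: dark steel turntable base, fixed to the bench: round, 132 mm across at the foot, with a 24 mm wide ear that reaches 84 mm from the axis along its +x; origin at bench level on the plate's turning axis, z up. Its round top seat, on which the plate rests when home, is 30 mm above the bench. A 20 mm wide block on the ear (70 to 84 mm from the axis, 46 mm high) carries the drive pin
- pin (a point): point on top of the drive pin, 58 mm from the turning axis, 39 mm above the bench. The pin is a steel bar, 9 mm thick and round, fixed, lying level and pointing at the axis from the ear's block: it reaches from 70 mm in to 49 mm from the axis, so its inner part lies under the plate's rim and its outer 10 mm shows beside the rim
- plate: brass index plate, a flat disc 120 mm across and 10 mm thick (11 mm inside a radius of 46 mm), turning freely without stops about the vertical axis of the turntable; origin at the centre of its underside, z up, +x towards its notch. It turns stiffly enough (about 0.05 N m) to stay where it is left; pushed at the stud it needs 1 to 2 N
- notch (a point): middle of the notch in the plate's rim, at 58 mm from the axis and level with the plate's upper face. The notch is open to the rim, 14 mm wide with parallel walls, and runs in to 46 mm from the axis: the pin has 2.5 mm of play on either side
- stud_top (a point): centre of the top of the upright steel stud on the plate: 12 mm across, 22 mm tall above the plate's face, 40 mm from the axis, straight across the axis from the notch. Push on its side to turn the plate
- stud: the same stud; origin at its foot. A contact force of more than 15 N between it and the fingers counts as gripping
- hub (a point): centre of the top of the low round steel hub in the middle of the plate (28 mm across, 4 mm above the plate's face): a good place to press. Its height is 56 mm above the bench at the start, 45 mm when home
- quill (a joint): how far the plate has gone down, in m: 0 as it starts (underside 41 mm above the bench, 2 mm clear of the pin), 0.011 fully home. With the notch off the pin it stops at 0.002 to 0.004 on top of the pin and can still be turned, then with up to about 4 N at the stud. It slides stiffly: it goes down under about 4 to 5 N and stays where it is left. Negative values: lifted
- film_can: black film canister, upright, 34 mm across, 48 mm tall; origin under its centre; loose bystander
- alu_lid: flat round aluminium lid, 44 mm across, 13 mm tall; origin under its centre; loose bystander
- loupe: black eye loupe, a cone standing on its wide end, 34 mm across, 28 mm tall; origin under its centre; loose bystander
- paste_pot: round white pot with a tan lid, 65 mm across, 29 mm tall; origin under its centre; loose bystander

How it is judged:
At the end, for the whole second after the job is handed in: the plate is down at least 9.2 of its 11 mm with the notch within 5 mm of the pin, at rest, and the film canister, lid, loupe and pot are within 20 mm of where they stood (value of joint quill above 0.0092 m and horizontal distance between notch and pin below 0.005 m and linear speed of plate below 0.01 m/s and angular speed of plate below 0.05 rad/s and distance of each of film_can, alu_lid, loupe, paste_pot from where it was at the start of the episode below 0.02 m); the robot touches nothing.
It fails at once if the plate is lifted more than 4 mm above its starting height (value of joint quill below -0.004 m).
It fails at once if the stud is gripped or shoved hard (more than 15 N between it and the fingers) (contact force between the fingers and stud above 15 N).
It fails at once if a loose thing round the turntable is moved more than 20 mm or lifted (distance of any of film_can, alu_lid, loupe, paste_pot from where it was at the start of the episode above 0.02 m).
It also fails if it takes over 67 s, if anything falls off the work surface, if the arm or the gripper's body presses on something with over 40 N, if the wrist force passes 120 N, or if a joint passes its speed limit or range.

## Robot

A 6-joint arm with a two-finger parallel gripper is mounted at the origin on a cart in front of the work surface, level with it; the furniture and walls round the work are solid. World frame = base frame: x ahead of the robot, y to its left, z up, the work surface at z = 0. Lengths are in m, angles in rad, forces in N, time in s.
With the tool pointing down it reaches from about 0.325 to 1 m from the base axis. Payload 5.1 kg.
Tool frame: the origin (TCP) lies between the finger pads; the fingertips stand 11 mm ahead of it and the grasp point (between the pads) lies 8 mm behind it (ctrl.tips_ahead is the distance from the TCP to the fingertips, in m); z points along the fingers, y is the line along which they close (so a half turn about z gives the same grasp; the last joint's range is limited). The gripper opens to 85 mm and grips with 20 to 120 N. Pads are 22 mm wide; open, the fingers measure 114 mm over their backs; the gripper's body (76 mm by 85 mm) begins 54 mm behind the grasp point. The pads swing forward as they close: fully open they stand 13 mm farther back than shut.
Start: joints at [-1.376, 0.124, 1.65, -0, 1.367, -0.083], TCP at [0.178, -0.625, 0.242] pointing down, gripper open.
Joint ranges: [-2.61, 2.61], [-1.02, 2.33], [0.03, 2.71], [-1.35, 4.49], [0.32, 2.68], [-2.91, 2.91]. Speed limits (rad/s): [2.57, 2.57, 3.14, 3.14, 3.14, 3.14].

## Interface

Orientations are given as a 3x3 rotation matrix whose columns are the frame's x, y, z axes.
In Python, from bench import ctrl gives the robot as it stands.
- The arm moves only by the tool apply_moves, never from a script. Its argument "steps" is a list of rows, each a list of 4 numbers: the shift along the tool's x, y, z in mm, then the turn about the tool's z in degrees. In form: [[dx, dy, dz, roll], ...]. A call has 1 to 12 rows; each row shifts and turns the commanded pose from where the row before left it, along the tool's axes as they then stand; what a row does not reach is not made up. A row lasts 1/12 s, in which the tool goes at most 41.7 mm and 7.16 degrees, less where a joint would pass 70% of its speed; a pose out of reach is approached as far as the arm can. A call with a gripper value outside its range is refused whole. "hand" is the opening, from 0 (shut) to 1 (fully open), set as the call begins (left out, the last holds). The fingers move at their own pace and stop on an object; the grip force is fixed at half the most. Time passes only in rows, so rows that do not move let the fingers close. It gives the time, the measured TCP pose, the force, the opening and the grip force at its end, in the units of the state.
- ctrl.get_obs(): the state, without advancing time (a new reading comes with each control period).
- ctrl.snapshot(name): name is "side" or "top"; returns a dict with "img" (400x640x3 uint8, red, green, blue), "fx", "fy", "cx", "cy" (pixels), "R" (3x3) and "t" (3): a world point X has camera coordinates R X + t. Camera axes: x right, y down, z forward; pixel columns grow to the right and rows downward; lengths in m; the calibration is good to about 2 mm. A picture is of the moment at which its call begins. There is no depth.
- ctrl.job_done(): hands the job in; it is judged then, once.
The state is a dict: "clock": time; "joint_pos": joint angles; "qvel": joint speeds; "joint_efforts": joint torques, N m; "eef_pos": TCP position; "eef_rot": TCP orientation; "force": force on the tool from outside, world axes, zero at the start; "moment": the same for the moment, N m; "opening": finger opening in m; "finger_force": force on a finger pad.
Only numpy, scipy, OpenCV 4.12 (cv2) and the standard library are available. Lean on these libraries where they do the work, as an engineer would, in place of code of your own. Each camera call takes 0.05 s, during which the arm holds its last target. There are 200 camera calls.

## Working session

There is one attempt and no reset: what is moved stays moved. The work goes in short steps, Python scripts to look and compute and a tool call to move; the robot and the scene stay as the last step left them, time stands still between calls to the robot, and variables do not carry over. Pictures are saved under pics/ and viewed, at most 10 in all, crops included, and the job is handed in when it is done.

Besides the shell and the picture viewer there is one more tool, called as name(argument=value, ...) on one line, values as JSON. apply_moves: Moves the arm, as the interface text tells. Its arguments: {"type":"object","properties":{"steps":{"type":"array","items":{"type":"array","items":{"type":"number"}}},"hand":{"type":"number"}},"required":["steps"]}

```bash
mkdir -p pics; ls; cat > h.py <<'E'
import numpy as np, cv2
from bench import ctrl
def snap(n,f=None):
    s=ctrl.snapshot(n)
    for k in ("R","t"): s[k]=np.array(s[k],float)
    if f: cv2.imwrite("pics/"+f,np.array(s["img"])[:,:,::-1])
    return s
def ray(s,u,v):
    R,t=s["R"],s["t"]; d=R.T@np.array([(u-s["cx"])/s["fx"],(v-s["cy"])/s["fy"],1]); return -R.T@t,d
def plane(s,u,v,z):
    c,d=ray(s,u,v); return c+d*(z-c[2])/d[2]
def tri(s1,p1,s2,p2):
    c1,d1=ray(s1,*p1);c2,d2=ray(s2,*p2)
    k=np.linalg.lstsq(np.c_[d1,-d2],c2-c1,rcond=None)[0]
    a,b=c1+k[0]*d1,c2+k[1]*d2
    return (a+b)/2,np.linalg.norm(a-b)
def proj(s,X):
    p=s["R"]@np.array(X)+s["t"]; return s["fx"]*p[0]/p[2]+s["cx"],s["fy"]*p[1]/p[2]+s["cy"]
E
python3 - <<'E'
from h import *
a=snap("top","top0.png");b=snap("side","side0.png")
for s in(a,b): print(s["fx"],s["cx"],s["cy"],-s["R"].T@s["t"],s["R"][2])
o=ctrl.get_obs();print(o["clock"],o["eef_pos"],np.round(o["eef_rot"],3),o["opening"])
E
```

```text
pics
469.17063519512675 316.7133335402726 196.27924885330276 [0.4561402  0.00187403 1.16897007] [ 0.06076897 -0.00157796 -0.99815061]
495.5365294004272 313.71033530772866 198.15763084674873 [ 0.71669594 -0.51558739  0.9837089 ] [-0.16735185  0.47950393 -0.86143447]
0.1 [ 0.17812046 -0.62454663  0.24113976] [[ 0.962  0.274 -0.   ]
 [ 0.274 -0.962  0.002]
 [ 0.    -0.002 -1.   ]] 0.08551462711185683
```

View pics/top0.png

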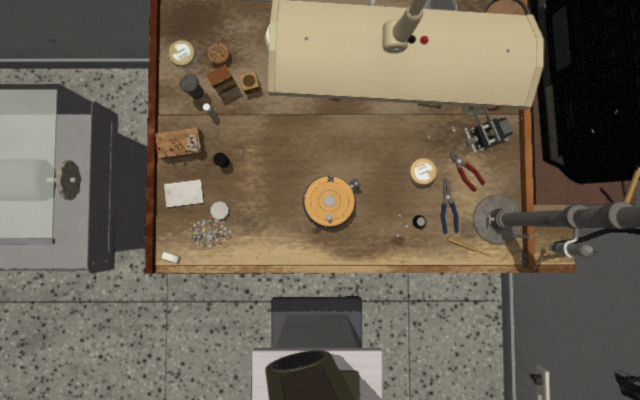

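View pics/side0.png

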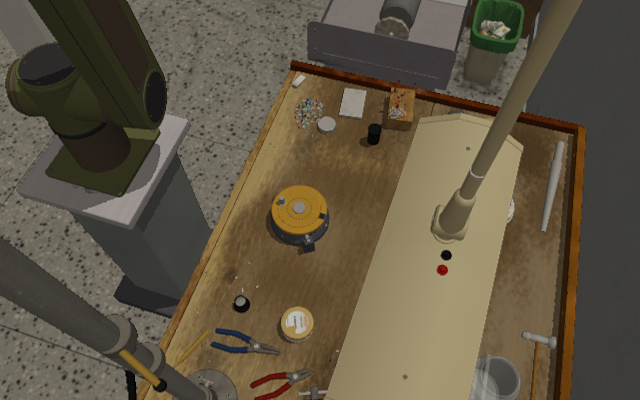

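```bash
python3 - <<'E'
from h import *
a=cv2.imread("pics/top0.png")[165:240,285:375]; b=cv2.imread("pics/side0.png")[170:260,255:345]
a=cv2.resize(a,None,fx=480/90,fy=480/90,interpolation=cv2.INTER_CUBIC);a=cv2.copyMakeBorder(a,0,480-a.shape[0],0,0,0)[:, :400]
b=cv2.resize(b,(480,480),interpolation=cv2.INTER_CUBIC)[:, :400]
cv2.imwrite("pics/crop0.png",np.hstack([a,b]))
for n in("top","side"):
    s=snap(n); hsv=cv2.cvtColor(np.array(s["img"]),cv2.COLOR_RGB2HSV)
    m=cv2.inRange(hsv,(12,150,110),(25,255,255))
    k=[c for c in cv2.findContours(m,0,1)[0] if cv2.contourArea(c)>500]
    for c in k: print(n,cv2.contourArea(c),cv2.boundingRect(c),cv2.fitEllipse(cv2.convexHull(c)))
E
```

```text
top 536.0 (524, 109, 9, 102) ((528.0452880859375, 159.06259155273438), (7.1049909591674805, 131.75091552734375), 178.28500366210938)
side 2032.0 (272, 185, 55, 49) ((299.01318359375, 209.01004028320312), (48.91391372680664, 55.522056579589844), 85.15458679199219)
```

View pics/crop0.png

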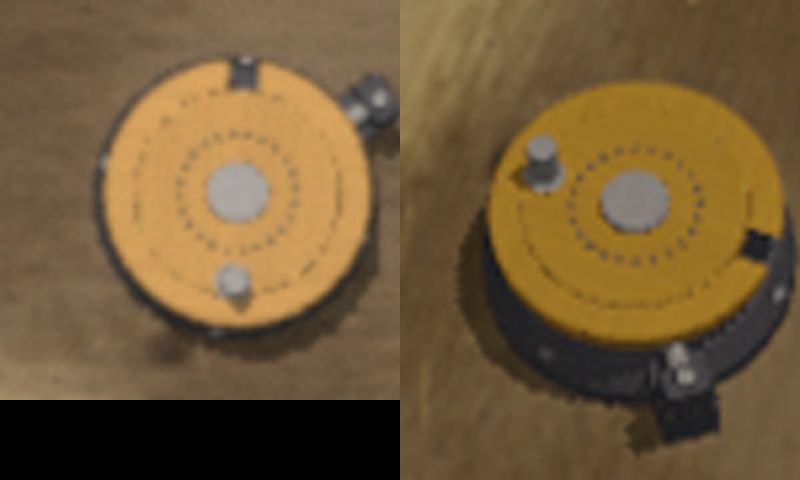

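The crops show the notch (top 331,179; side 322,216), the stud (top 329,218; side 282,198), the hub (top 330,201; side 299,208) and the bright pin end (top 351,186; side 307,237).

```bash
cat > m.py <<'E'
from h import *
a=snap("top");b=snap("side")
P={}
for n,p,q in [("hub",(329.6,201),(298.9,207.7)),("stud",(328.7,217.7),(281.6,198.1)),("notch",(330.6,179.1),(321.9,216.1)),("pin",(351,186),(307.5,236.6))]:
    X,e=tri(a,p,b,q);P[n]=X
    z={"hub":.056,"stud":.073,"notch":.05,"pin":.039}[n]
    print(n,X.round(4),round(e,4),plane(a,*p,z).round(4),plane(b,*q,z).round(4))
def mk(s,box,f):
    x0,y0,x1,y1=box;hsv=cv2.cvtColor(np.array(s["img"]),cv2.COLOR_RGB2HSV)[y0:y1,x0:x1]
    m=f(hsv).astype(np.uint8)*255; n,_,st,ce=cv2.connectedComponentsWithStats(m)
    return [(st[i,4],(ce[i]+[x0,y0]).round(1).tolist()) for i in range(1,n) if st[i,4]>4]
g=lambda h:(h[...,1]<70)&(h[...,2]>120)
print("top",mk(a,(295,170,362,235),g));print("side",mk(b,(265,178,335,250),g))
for n in("stud","notch","pin"):
    for s,pq in((a,0),(b,1)): pass
    d=P[n]-P["hub"];print(n,np.hypot(*d[:2]).round(4),np.degrees(np.arctan2(d[1],d[0])).round(1))
for n,p in dict(loupe=(419,222),pot=(423,172),lid=(219,211),can=(221,160)).items(): print(n,plane(a,*p,.03).round(3))
E
python3 m.py
```

```text
hub [ 0.5129 -0.0305  0.054 ] 0.0003 [ 0.5126 -0.0305  0.056 ] [ 0.5134 -0.0314  0.056 ]
stud [ 0.4731 -0.0277  0.0699] 0.0008 [ 0.4727 -0.0278  0.073 ] [ 0.4743 -0.0292  0.073 ]
notch [ 0.5656 -0.0331  0.0501] 0.0004 [ 0.5654 -0.0332  0.05  ] [ 0.5658 -0.033   0.05  ]
pin [ 0.5497 -0.0829  0.0378] 0.0003 [ 0.5497 -0.0828  0.039 ] [ 0.5498 -0.0835  0.039 ]
top [(np.int32(5), [355.6, 183.2]), (np.int32(8), [351.2, 185.8]), (np.int32(100), [329.0, 200.7]), (np.int32(32), [328.2, 217.2])]
side [(np.int32(16), [281.2, 197.3]), (np.int32(99), [298.6, 207.2]), (np.int32(5), [282.0, 204.8]), (np.int32(7), [306.7, 236.1])]
stud 0.0398 176.0
notch 0.0528 -2.9
pin 0.0641 -55.0
loupe [ 0.463 -0.248  0.03 ]
pot [ 0.584 -0.259  0.03 ]
lid [0.49  0.237 0.03 ]
can [0.615 0.234 0.03 ]
```

apply_moves(hand=0, steps=[[21,-23.5,0,0],[21,-23.5,0,0],[21,-23.5,0,0],[21,-23.5,0,0],[21,-23.5,0,0],[21,-23.5,0,0],[21,-23.5,0,0],[21,-23.5,0,0],[21,-23.5,0,0],[21,-23.5,0,0],[21,-23.5,0,0],[21,-23.5,0,0]])

```text
clock: 1.3
eef_pos: [0.3436, -0.2833, 0.2425]
eef_rot: [[0.962, 0.274, 0.0], [0.274, -0.962, -0.0], [0.0, 0.0, -1.0]]
force: [-0.1, -0.4, 0.2]
opening: 0.0002
finger_force: 0.0
```

apply_moves(steps=[[21,-23.5,0,0],[21,-23.5,0,0],[21,-23.5,0,0],[21,-23.5,0,0],[21,-23.5,0,0],[21,-23.5,0,0],[21,-23.5,0,0],[21,-23.5,0,0],[0,0,0,0],[0,0,0,0]])

```text
clock: 2.13
eef_pos: [0.4535, -0.0567, 0.2423]
eef_rot: [[0.961, 0.277, -0.0], [0.277, -0.961, -0.0], [-0.0, 0.0, -1.0]]
force: [0.1, -0.3, -1.0]
opening: -0.0003
finger_force: 0.0
```

apply_moves(steps=[[0,0,15,-5],[0,0,15,-5],[0,0,15,-5],[0,0,15,-5],[0,0,15,-5],[0,0,15,-5],[0,0,15,-5],[0,0,15,-5],[0,0,0,-5],[0,0,0,0],[0,0,0,0]])

```text
clock: 3.05
eef_pos: [0.4531, -0.0589, 0.1225]
eef_rot: [[0.489, 0.872, 0.0], [0.872, -0.489, -0.0], [-0.0, 0.0, -1.0]]
force: [1.8, 0.3, -0.1]
opening: -0.0001
finger_force: 0.0
```

```bash
python3 - <<'E'
from h import *
a=snap("top");b=snap("side");o=ctrl.get_obs();p=np.array(o["eef_pos"]);R=np.array(o["eef_rot"]);print(p,ctrl.tips_ahead)
tip=p+R[:,2]*ctrl.tips_ahead
print(proj(a,tip),proj(b,tip),proj(b,tip+R[:,0]*.011),proj(b,tip-R[:,0]*.011),proj(b,tip+R[:,1]*.0145))
A=np.array(a["img"])[150:240,270:360,::-1];B=np.array(b["img"])[150:240,240:330,::-1]
f=lambda i:cv2.resize(i,(400,400),interpolation=cv2.INTER_CUBIC)
cv2.imwrite("pics/c1.png",np.hstack([f(A),f(B)]))
E
```

```text
[ 0.45358866 -0.0586589   0.12311342] 0.011
(np.float64(342.9451522512343), np.float64(225.92985489425158)) (np.float64(265.8670032069252), np.float64(197.61282498890725)) (np.float64(269.97078243905287), np.float64(194.45251072612405)) (np.float64(261.7331584241302), np.float64(200.79629268739396)) (np.float64(270.4451701743942), np.float64(202.07620091066886))
```

View pics/c1.png

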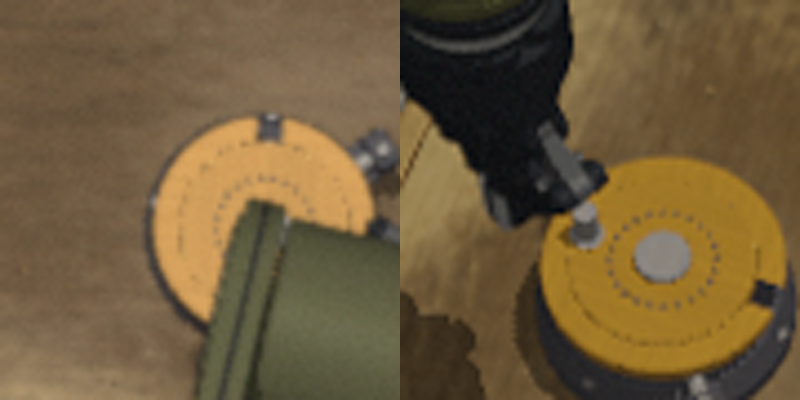

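The arm hides the stud in the top view. In the side view the finger end is around crop (500–600, 180–225), which is hard to tell apart, so I'll overlay the projected tip outline.

```bash
cat > ov.py <<'E'
import sys
from h import *
b=snap("side");o=ctrl.get_obs();p=np.array(o["eef_pos"]);R=np.array(o["eef_rot"])
x0,y0,w,k=240,150,90,6
I=cv2.resize(np.array(b["img"])[y0:y0+w,x0:x0+w,::-1],(w*k,w*k),interpolation=cv2.INTER_CUBIC)
I=np.clip(I.astype(float)*1.6+25,0,255).astype(np.uint8)
for h,c in((.011,(0,0,255)),(-.04,(0,255,0))):
    q=[proj(b,p+R@[sx*.011,sy*.0145,h]) for sx,sy in((1,1),(1,-1),(-1,-1),(-1,1))]
    q=((np.array(q)+.5-[x0,y0])*k).astype(int);cv2.polylines(I,[q],True,c,1);cv2.circle(I,q[0],4,c,1)
cv2.imwrite("pics/"+sys.argv[1],I)
E
python3 ov.py o1.png
```

```text
(no output)
```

View pics/o1.png

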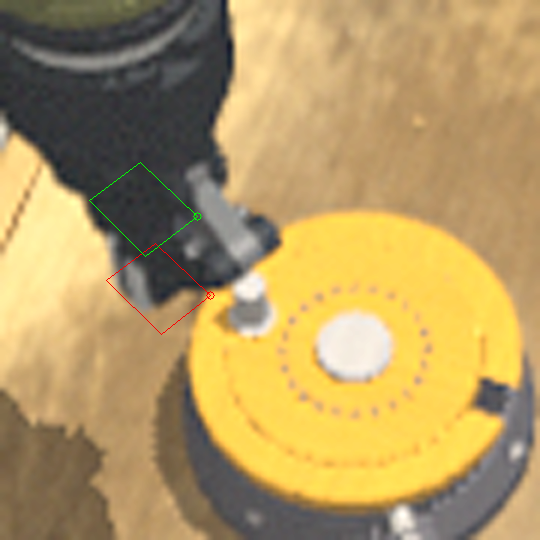

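The projection lands on the visible finger end. The side knuckle sits well above stud height, so it is clear to descend beside the stud.

apply_moves(steps=[[0,0,10,0],[0,0,10,0],[0,0,10,0],[0,0,10,0],[0,0,8,0],[0,0,4,0],[0,0,0,0],[0,0,0,0]])

```text
clock: 3.87
eef_pos: [0.4531, -0.0579, 0.0699]
eef_rot: [[0.486, 0.874, -0.001], [0.874, -0.486, 0.0], [-0.0, -0.001, -1.0]]
force: [0.8, 0.3, -0.0]
opening: 0.0004
finger_force: 0.0
```

apply_moves(steps=[[3,0,0,0],[3,0,0,0],[3,0,0,0],[3,0,0,0],[1.5,0,0,0],[1.5,0,0,0],[1.5,0,0,0],[1.5,0,0,0],[1.5,0,0,0],[1.5,0,0,0],[1.5,0,0,0],[1.5,0,0,0]])

```text
clock: 4.87
eef_pos: [0.4642, -0.0368, 0.0698]
eef_rot: [[0.486, 0.874, -0.002], [0.874, -0.486, 0.0], [-0.001, -0.002, -1.0]]
force: [-2.9, -1.3, -0.1]
opening: 0.0001
finger_force: 1.2
```

apply_moves(steps=[[2,0,0,0],[2,0,0,0],[2,0,0,0],[2,0,0,0],[2,0,0,0],[2,0,0,0],[2,0,0,0],[2,0,0,0],[2,0,0,0],[2,0,0,0],[0,0,0,0]])

```text
clock: 5.78
eef_pos: [0.4751, -0.0192, 0.0705]
eef_rot: [[0.486, 0.874, 0.001], [0.874, -0.486, 0.0], [0.001, 0.001, -1.0]]
force: [0.4, -0.5, 0.4]
opening: -0.0
finger_force: 0.1
```

```bash
python3 ov.py o2.png
```

```text
(no output)
```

View pics/o2.png

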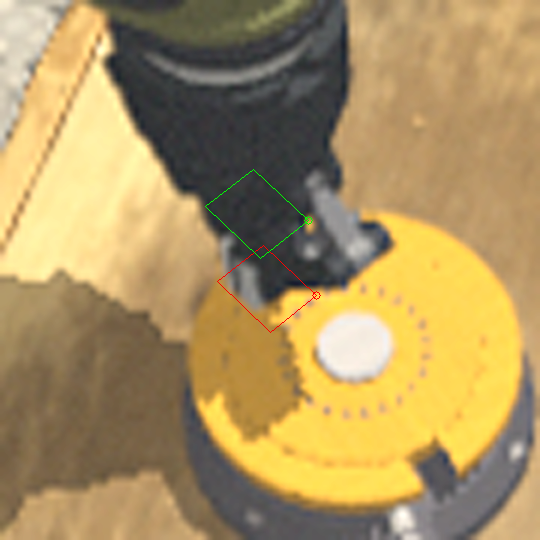

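The side view shows the plate turned: the notch is at crop (435,465) and nearly at the pin at (402,525). I'll measure the remaining angle.

```bash
cat > ang.py <<'E'
from h import *
import sys
z=float(sys.argv[1]) if len(sys.argv)>1 else .0515
b=snap("side");I=np.array(b["img"]);c=np.array([.5132,-.0312])
hsv=cv2.cvtColor(I,cv2.COLOR_RGB2HSV)
def ring(rs,z,lo,hi,ch):
    A=np.radians(np.arange(lo,hi,.5));o=[]
    for r in rs:
        uv=np.array([proj(b,[c[0]+r*np.cos(t),c[1]+r*np.sin(t),z]) for t in A],np.float32)
        o.append(cv2.remap(hsv[...,ch].astype(np.float32),uv[None,:,0],uv[None,:,1],cv2.INTER_LINEAR)[0])
    return np.degrees(A),np.array(o)
A,S=ring([.049,.051,.053,.055],z,-100,20,2)
for row in S:
    w=np.clip(np.median(row)-row-25,0,None); print("notch",(A*w).sum()/w.sum(),(w>30).sum()*.5)
A,S=ring([.063,.065,.067],.040,-75,-35,2)
for row in S:
    w=np.clip(row-np.percentile(row,60)-15,0,None); print("pin",(A*w).sum()/w.sum())
E
python3 ang.py
```

```text
notch -39.8608316895593 15.0
notch -39.893357655127396 15.5
notch -40.02455049484429 15.0
notch -40.443972439320575 13.5
pin -56.34610521658535
pin -56.31559060685313
pin -56.34515190608454
```

apply_moves(steps=[[2,0,0,0],[2,0,0,0],[2,0,0,0],[2,0,0,0],[0,0,0,0],[0,0,0,0]])

```text
clock: 6.38
eef_pos: [0.4786, -0.0121, 0.0704]
eef_rot: [[0.486, 0.874, -0.0], [0.874, -0.486, 0.001], [0.001, -0.0, -1.0]]
force: [0.2, 0.1, -0.3]
opening: -0.0003
finger_force: 0.0
```

```bash
python3 ang.py
```

```text
notch -52.19031378846521 15.5
notch -52.39013758259711 15.0
notch -52.29260721748598 14.5
notch -51.865438919448835 13.5
pin -56.46819209414042
pin -56.39278110284852
pin -56.36888652176501
```

apply_moves(steps=[[1,0,0,0],[1,0,0,0],[0,0,0,0],[0,0,0,0],[-5,0,0,0],[-5,0,0,0],[0,0,-10,0],[0,0,-20,0],[0,0,-20,0],[-20,0,0,0],[-20,0,0,0],[0,0,0,0]])

```text
clock: 7.43
eef_pos: [0.4546, -0.056, 0.1215]
eef_rot: [[0.488, 0.873, 0.001], [0.873, -0.488, -0.001], [-0.0, 0.001, -1.0]]
force: [-1.0, 0.6, -0.1]
opening: 0.0003
finger_force: 0.0
```

apply_moves(steps=[[-30,0,-10,0],[-30,0,-10,0],[-30,0,-10,0],[-30,0,0,0],[-30,0,0,0],[-30,0,0,0],[0,0,0,0]])

```text
clock: 8.02
eef_pos: [0.3662, -0.2148, 0.1511]
eef_rot: [[0.491, 0.871, 0.0], [0.871, -0.491, -0.002], [-0.001, 0.001, -1.0]]
force: [0.5, -0.0, 0.6]
opening: -0.0002
finger_force: 0.0
```

```bash
python3 ang.py; python3 - <<'E'
from h import *
f=lambda i:cv2.resize(i,(400,400),interpolation=cv2.INTER_CUBIC)
A=np.array(snap("top")["img"])[165:235,295:365,::-1];B=np.array(snap("side")["img"])[175:255,265:345,::-1]
cv2.imwrite("pics/c2.png",np.hstack([f(A),f(B)]))
E
```

```text
notch -54.48838563521961 15.0
notch -54.634757506716646 14.5
notch -54.75188681477742 14.5
notch -54.116944804573066 14.0
pin -56.46165618503913
pin -56.37634672649324
pin -56.41540195759845
```

View pics/c2.png

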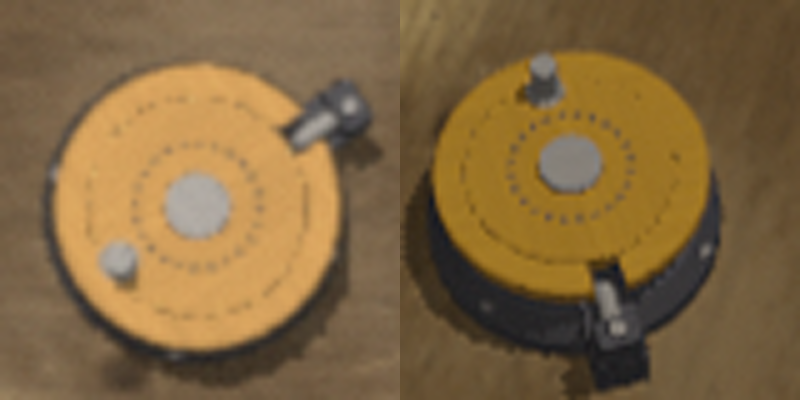

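Both views show the pin inside the notch and about centred. In the top view the pin is at crop (315,130) in the notch at (300,135); in the side view it is at (605,295) in the notch at (605,280). Next I go over the hub and press.

apply_moves(steps=[[29,4.7,0,0],[29,4.7,0,0],[29,4.7,0,0],[29,4.7,0,0],[29,4.7,0,0],[29,4.7,0,0],[29,4.7,0,0],[29,4.7,0,0],[0,0,0,0],[0,0,0,0]])

```text
clock: 9.0
eef_pos: [0.5138, -0.0247, 0.1502]
eef_rot: [[0.482, 0.876, -0.001], [0.876, -0.482, 0.0], [-0.0, -0.001, -1.0]]
force: [0.1, -1.0, 0.3]
opening: 0.0004
finger_force: 0.0
```

apply_moves(steps=[[0,0,15,0],[0,0,15,0],[0,0,15,0],[0,0,15,0],[0,0,10,0],[0,0,5,0],[0,0,3,0],[0,0,0,0],[0,0,0,0]])

```text
clock: 9.75
eef_pos: [0.5137, -0.0274, 0.073]
eef_rot: [[0.486, 0.874, 0.001], [0.874, -0.486, -0.0], [0.0, 0.001, -1.0]]
force: [-0.1, -0.1, 0.7]
opening: -0.0005
finger_force: 0.0
```

apply_moves(steps=[[0,0,1,0],[0,0,1,0],[0,0,1,0],[0,0,1,0],[0,0,1,0],[0,0,1,0],[0,0,1,0],[0,0,1,0],[0,0,0,0]])

```text
clock: 10.5
eef_pos: [0.5134, -0.0273, 0.0644]
eef_rot: [[0.486, 0.874, 0.0], [0.874, -0.486, -0.0], [0.0, 0.0, -1.0]]
force: [-0.8, -0.1, 2.5]
opening: 0.0001
finger_force: 1.4
```

apply_moves(steps=[[0,0,1,0],[0,0,1,0],[0,0,1,0],[0,0,1,0],[0,0,0,0]])

```text
clock: 10.92
eef_pos: [0.5134, -0.0273, 0.0601]
eef_rot: [[0.486, 0.874, 0.0], [0.874, -0.486, 0.0], [0.0, 0.0, -1.0]]
force: [-0.1, -0.4, 2.5]
opening: -0.0
finger_force: 1.0
```

apply_moves(steps=[[0,0,1,0],[0,0,1,0],[0,0,1,0],[0,0,0,0]])

```text
clock: 11.25
eef_pos: [0.5134, -0.0273, 0.0571]
eef_rot: [[0.486, 0.874, 0.0], [0.874, -0.486, 0.0], [0.0, 0.0, -1.0]]
force: [0.9, 0.7, 1.7]
opening: -0.0
finger_force: 1.0
```

apply_moves(steps=[[0,0,1,0],[0,0,1,0],[0,0,1,0],[0,0,0,0],[0,0,0,0]])

```text
clock: 11.67
eef_pos: [0.5136, -0.0273, 0.0559]
eef_rot: [[0.486, 0.874, -0.001], [0.874, -0.486, 0.0], [-0.0, -0.001, -1.0]]
force: [-6.9, -0.1, 13.9]
opening: -0.0002
finger_force: 6.8
```

Force rose to 14 N at hub height 0.045, so the plate is home. I'll withdraw and check.

apply_moves(steps=[[0,0,-2,0],[0,0,-3,0],[0,0,-10,0],[0,0,-20,0],[0,0,-30,0],[0,0,-30,0],[-35,-5,0,0],[-35,-5,0,0],[-35,-5,0,0],[-35,-5,0,0],[-35,-5,0,0],[-35,-5,0,0]])

```text
clock: 12.67
eef_pos: [0.3838, -0.1971, 0.1496]
eef_rot: [[0.486, 0.874, 0.001], [0.874, -0.486, -0.0], [-0.0, 0.001, -1.0]]
force: [0.9, 0.1, 0.6]
opening: -0.0003
finger_force: 0.0
```

apply_moves(steps=[[0,0,0,0],[0,0,0,0],[0,0,0,0]])

```text
clock: 12.92
eef_pos: [0.3851, -0.1961, 0.1495]
eef_rot: [[0.487, 0.874, 0.0], [0.874, -0.487, 0.0], [0.0, 0.0, -1.0]]
force: [0.6, 0.0, 0.1]
opening: 0.0001
finger_force: 0.0
```

```bash
python3 ang.py .0405; python3 - <<'E'
from h import *
a=snap("top");b=snap("side")
g=lambda s,x0,y0,x1,y1:[(c[4],(e+[x0,y0]).round(1)) for c,e in (lambda r:zip(r[2][1:],r[3][1:]))(cv2.connectedComponentsWithStats(((lambda h:(h[...,1]<70)&(h[...,2]>120))(cv2.cvtColor(np.array(s["img"]),cv2.COLOR_RGB2HSV)[y0:y1,x0:x1])).astype(np.uint8))) if c[4]>60]
A=g(a,295,170,362,235);B=g(b,265,178,335,250);print(A,B,tri(a,A[0][1],b,B[0][1]))
f=lambda i:cv2.resize(i,(400,400),interpolation=cv2.INTER_CUBIC)
cv2.imwrite("pics/c3.png",np.hstack([f(np.array(a["img"])[165:235,295:365,::-1]),f(np.array(b["img"])[175:255,265:345,::-1])]))
for n in("top","side"):
    i=cv2.imread(f"pics/{n}0.png");j=np.array((a if n=="top" else b)["img"])[...,::-1]
    for nm,(u,v) in (dict(loupe=(419,222),pot=(423,172),lid=(219,211),can=(221,160)) if n=="top" else dict(loupe=(241,304),pot=(297,324),lid=(327,125),can=(375,134))).items():
        print(n,nm,cv2.absdiff(i,np.ascontiguousarray(j))[v-14:v+14,u-14:u+14].mean())
E
```

```text
notch -54.29260813394251 15.0
notch -53.84636825487795 13.5
notch -52.84067997465093 9.0
notch -52.63144640177517 6.5
pin -56.46782118977458
pin -56.37313501014485
pin -56.37189526953199
[(np.int32(97), array([329. , 200.8]))] [(np.int32(100), array([298.8, 209.6]))] (array([ 0.51297694, -0.02971027,  0.0446773 ]), np.float64(0.0015560618486484374))
top loupe 8.197704081632653
top pot 4.377976190476191
top lid 3.8554421768707483
top can 3.180697278911565
side loupe 1.6109693877551021
side pot 1.7355442176870748
side lid 1.4566326530612246
side can 1.8477891156462585
```

View pics/c3.png

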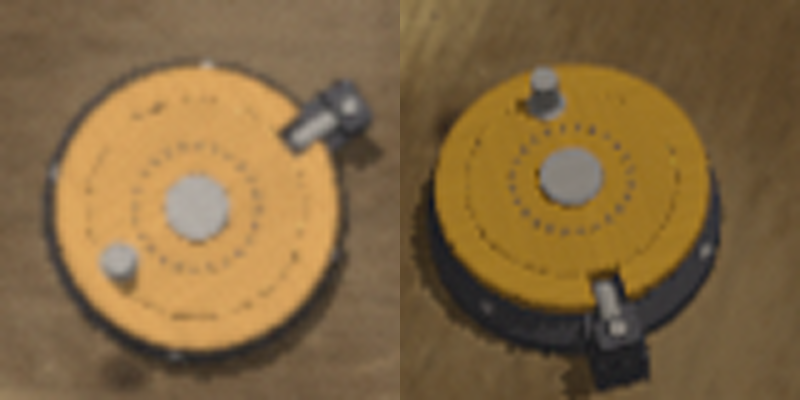

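The pin lies in the notch (top crop 315,130; side crop 605,290). The hub measures 44.7 mm high, against 45 mm for home, and the bystanders are unmoved.

```bash
python3 -c "
from bench import ctrl
print(ctrl.job_done())"
```

```text
the job is handed in; nothing more can be done
None
```

The plate is turned and pressed home with the pin in its notch (hub measured 44.7 mm high against 45 mm when home), the hand is clear, the loose things show no movement in the pictures, and the job is handed in, though no verdict came back.

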